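# Gear the glass polisher down and lay out its kit

## Task

Set the glass polisher up for its next run: first ease the gear knob fully down and rock the crank until the brass sleeve's teeth drop fully into mesh, leaving it in gear. Then load the kit tray beside it: every tin on the bench flat in its own pocket of the four-pocket row, and only when all the tins are in, the tall bottles, upright, one to each smaller pocket. Leave the other things on the bench where they are and do not slam the knob.

Things in the scene. Friction and masses are not known exactly. Their poses are not given: they have to be found in the camera images.
- machine: Glass-polishing head: grey housing 230 x 180 mm, 60 mm high, fixed to the bench left or right of the kit, with a round lap plate, an upright crank spindle and a push-down gear knob. Origin on the bench, on the spindle axis; z up, x towards the knob (108 mm from the axis).
- crank_grip (a point): Middle of the crank's upright black round peg (16 mm diameter, 47 mm tall: top 20 mm above this point, crank arm 27 mm below), about 165 mm above the bench, 60 mm from the spindle axis, at the start within 0.25 rad of the side away from the knob. It turns without stop about that axis either way: about 1 N at the peg, 3 N with teeth pressed together, 5 N once in mesh.
- gear_knob: Gear-change knob: round black cap, 40 mm diameter, 20 mm tall, on an upright stem; origin at the centre of its top face, 145 mm above the bench when up. Pushed straight down 12 mm it is in gear (top 133 mm above the bench); it takes 8 to 13 N (do not press over 40 N) and stays where it is left. Its z axis is up.
- sleeve: Brass toothed sleeve, 103 mm across, on the spindle axis under the crank. Origin: axis, top of its rim; 103 mm above the bench out of gear. The knob presses it down by a spring: its 5 teeth first land on the spindle's 5 teeth at any phase (stuck at about 100 mm); with the crank turned up to 36 degrees one way or the other (free play 12) it drops to 91 mm, in mesh, then turns stiffly with the crank.
- tray: Plywood kit tray fixed to the bench on the other side of the kit, 136 x 268 mm, walls 12 mm high, floor 4 mm thick. Origin on the bench; z up. Four square tin pockets, 62 mm inside, centres at x +35, y -99, -33, +33, +99 mm in its frame; two smaller bottle pockets, 54 mm inside, at x -35, y -33 and +33 mm; the ledges beside these stay empty.
- tin1_mid (a point): Centre of a closed plain metal tin, round, 54 mm diameter, 36 mm tall, heavy in the bottom, 0.15 to 0.29 kg, standing on the bench; one of the four may be absent. Its z axis is up.
- tin2_mid (a point): Centre of a closed plain metal tin, round, 54 mm diameter, 36 mm tall, heavy in the bottom, 0.15 to 0.29 kg, standing on the bench; one of the four may be absent. Its z axis is up.
- tin3_mid (a point): Centre of a closed plain metal tin, round, 54 mm diameter, 36 mm tall, heavy in the bottom, 0.15 to 0.29 kg, standing on the bench; one of the four may be absent. Its z axis is up.
- tin4_mid (a point): Centre of a closed plain metal tin, round, 54 mm diameter, 36 mm tall, heavy in the bottom, 0.15 to 0.29 kg, standing on the bench; one of the four may be absent. Its z axis is up.
- bottle1_mid (a point): Centre (half-way up) of a tall slim white plastic bottle, 125 mm tall: body 40 mm diameter up to 95 mm, then shoulder and a cap 22 mm in diameter; 0.11 to 0.21 kg, standing on the bench; one of the two may be absent. Its z axis is up.
- bottle2_mid (a point): Centre (half-way up) of a tall slim white plastic bottle, 125 mm tall: body 40 mm diameter up to 95 mm, then shoulder and a cap 22 mm in diameter; 0.11 to 0.21 kg, standing on the bench; one of the two may be absent. Its z axis is up.
- sanding_block: Bystander to leave alone: cork sanding block, 75 x 40 x 30 mm; origin at its underside.
- glass_jar: Bystander to leave alone: lidded glass jar, 60 mm diameter, 85 mm tall; origin at its underside.
- tape_roll: Bystander to leave alone: roll of tape lying flat, 90 mm across, 25 mm high; origin at its underside.
- bowl: Bystander to leave alone: white bowl, 120 mm across, 55 mm high; origin at its underside.
- red_cup: Bystander to leave alone: red cup, 84 mm across, 90 mm tall; origin at its underside.
- brush: Bystander to leave alone: brush lying on the bench; origin at its underside.
Not all that is in view belongs to the job. Leave any turquoise look-alike of the part that bears tin3_mid alone.

How it is judged (in metres and radians):
On the way, in this order (a step that is already met when the one before it is completed fails the run):
1. the knob is down and the sleeve's teeth are in mesh (z of gear_knob in the frame of machine below 0.135 m and z of sleeve in the frame of machine below 0.0935 m), for 0.2 s.
2. every tin is flat in a tin pocket, no bottle in the tray yet (x of tin1_mid in the frame of tray between 0.02 and 0.05 m and y of tin1_mid in the frame of tray between -0.112 and 0.112 m and z of tin1_mid in the frame of tray between 0.0175 and 0.0265 m and angle between each of tin1_mid, tin2_mid, tin3_mid, tin4_mid's own z axis and vertical below 0.1 rad and x of tin2_mid in the frame of tray between 0.02 and 0.05 m and y of tin2_mid in the frame of tray between -0.112 and 0.112 m and z of tin2_mid in the frame of tray between 0.0175 and 0.0265 m and x of tin3_mid in the frame of tray between 0.02 and 0.05 m and y of tin3_mid in the frame of tray between -0.112 and 0.112 m and z of tin3_mid in the frame of tray between 0.0175 and 0.0265 m and x of tin4_mid in the frame of tray between 0.02 and 0.05 m and y of tin4_mid in the frame of tray between -0.112 and 0.112 m and z of tin4_mid in the frame of tray between 0.0175 and 0.0265 m and horizontal distance between each of bottle1_mid, bottle2_mid and tray above 0.1 m), for 0.2 s.
3. every bottle stands in a bottle pocket (x of bottle1_mid in the frame of tray between -0.046 and -0.024 m and (y of bottle1_mid in the frame of tray between 0.022 and 0.044 m or y of bottle1_mid in the frame of tray between -0.044 and -0.022 m) and z of bottle1_mid in the frame of tray between 0.061 and 0.071 m and angle between each of bottle1_mid, bottle2_mid's own z axis and vertical below 0.1 rad and x of bottle2_mid in the frame of tray between -0.046 and -0.024 m and (y of bottle2_mid in the frame of tray between 0.022 and 0.044 m or y of bottle2_mid in the frame of tray between -0.044 and -0.022 m) and z of bottle2_mid in the frame of tray between 0.061 and 0.071 m), for 0.2 s.
At the end, for the whole second after the job is handed in: The knob is at least 10 mm down, the sleeve at least 9.5 mm down in mesh; every tin present lies flat (within 0.1 rad) on the floor of a tin pocket, every bottle present stands upright (within 0.1 rad) on the floor of a bottle pocket (all of step 1 and all of step 3 and x of tin1_mid in the frame of tray between 0.02 and 0.05 m and y of tin1_mid in the frame of tray between -0.112 and 0.112 m and z of tin1_mid in the frame of tray between 0.0175 and 0.0265 m and angle between each of tin1_mid, tin2_mid, tin3_mid, tin4_mid's own z axis and vertical below 0.1 rad and x of tin2_mid in the frame of tray between 0.02 and 0.05 m and y of tin2_mid in the frame of tray between -0.112 and 0.112 m and z of tin2_mid in the frame of tray between 0.0175 and 0.0265 m and x of tin3_mid in the frame of tray between 0.02 and 0.05 m and y of tin3_mid in the frame of tray between -0.112 and 0.112 m and z of tin3_mid in the frame of tray between 0.0175 and 0.0265 m and x of tin4_mid in the frame of tray between 0.02 and 0.05 m and y of tin4_mid in the frame of tray between -0.112 and 0.112 m and z of tin4_mid in the frame of tray between 0.0175 and 0.0265 m); the robot touches nothing.
It fails at once if a bystander is pushed more than 40 mm (distance of any of sanding_block, glass_jar, tape_roll, bowl, red_cup, brush from where it was at the start of the episode above 0.04 m).
It fails at once if the gear knob is slammed (over 60 N) (contact force between gear_knob and anything else above 60 N).
Of tin1, tin2, tin3, tin4 only 3 to 4 are there at a start; the rules pass over those that are not, and their reading is None.
Of bottle1, bottle2 only 1 to 2 are there at a start; the rules pass over those that are not, and their reading is None.
At some moment in a run one of tin1, tin2, tin3, tin4 may be knocked a few centimetres aside while the robot is not near it.
It also fails if it takes over 210 s, if anything falls off the work surface, if the arm or the gripper's body presses on something with over 40 N, if the wrist force passes 120 N, or if a joint passes its speed limit or range.

## Robot

A 6-joint arm with a two-finger parallel gripper is mounted at the origin on the work surface. World frame = base frame: x ahead of the robot, y to its left, z up, the work surface at z = 0. Lengths are in mm, angles in rad, forces in N, time in s.
With the tool pointing down it reaches from about 275 to 1000 mm from the base axis. Payload 8.4 kg.
Tool frame: the origin (TCP) lies between the finger pads; the fingertips stand 22 mm ahead of it and the grasp point (between the pads) lies 3 mm ahead of it; z points along the fingers, y is the line along which they close (so a half turn about z gives the same grasp; the last joint's range is limited). The gripper opens to 85 mm and grips with 20 to 120 N. Pads are 22 mm wide; open, the fingers measure 114 mm over their backs; the gripper's body (76 mm by 85 mm) begins 54 mm behind the grasp point. The pads swing forward as they close: fully open they stand 13 mm farther back than shut.
Start: joints at [-0.002, 0.353, 1.633, -0, 1.155, -0.002], TCP at [625.002, -0, 253.281] pointing down, gripper open.
Joint ranges: [-2.63, 2.63], [-0.92, 2.1], [0.06, 2.66], [-1.3, 4.44], [0, 2.69], [-3.02, 3.02]. Speed limits (rad/s): [2.22, 2.22, 2.79, 3.14, 3.14, 3.14].

## Interface

Orientations are given as [roll, pitch, yaw] about the fixed x, y, z axes, in that order (R = Rz(yaw) Ry(pitch) Rx(roll)).
In Python, from rig import r, grab_frame gives the robot as it stands.
- The arm moves only by the shell command python3 -m inch 'ROWS' [FORCE]. ROWS is JSON, a list of rows, each a list of 7 numbers: the turn, a rotation vector about the tool's x, y, z as a fraction of full scale, then the shift along the tool's x, y, z as a fraction of full scale, then the closure, from 0 (fully open) to 1 (shut). In form: [[rx, ry, rz, dx, dy, dz, fingers], ...]. A call has 1 to 8 rows; each row shifts and turns the commanded pose from where the row before left it, along the tool's axes as they then stand; what a row does not reach is not made up. Full scale, the value 1, is 2.5 cm for a shift and pi rad for a turn. A row lasts 1/12 s, in which the tool goes at most 41.7 mm and 7.16 degrees, less where a joint would pass 70% of its speed; a pose out of reach is approached as far as the arm can. A call with a number of a shift or a turn outside -1 to 1 is refused whole. A call with a gripper value outside its range is refused whole. The fingers move at their own pace and stop on an object; FORCE is the grip in N (left out, the last holds). Time passes only in rows, so rows that do not move let the fingers close. It gives the time, the measured TCP pose, the force, the opening and the grip force at its end, in the units of the state.
- r.sense(): the state, without advancing time (a new reading comes with each control period).
- grab_frame(name): name is "scene" or "side" or "wrist"; returns a dict with "pixels" (400x640x3 uint8, red, green, blue), "z_map" (400x640 float32, mm along the optical axis (not along the pixel's ray), 0 where there is no reading), "vertical_fov" (degrees; the focal length in pixels is half the picture's height over the tangent of half this angle, whatever the lens; pixels are square), "cx", "cy" (the principal point, pixels), "cam_to_world" (4x4, takes a point from camera to world coordinates). Camera axes: x right, y down, z forward; pixel columns grow to the right and rows downward; lengths in mm; the calibration is good to about 2 mm. A picture is of the moment at which its call begins.
- r.sign_off(): hands the job in; it is judged then, once.
The state is a dict: "clock": time; "qpos": joint angles; "qvel": joint speeds; "joint_efforts": joint torques, N m; "eef_pos": TCP position; "tcp_rot": TCP orientation; "contact_force": force on the tool from outside, world axes, zero at the start; "wrist_torque": the same for the moment, N m; "opening": opening from 0.0 (shut) to 1.0 (fully open); "grasp_force": force on a finger pad.
Only numpy, scipy, OpenCV 4.12 (cv2) and the standard library are available. Lean on these libraries where they do the work, as an engineer would, in place of code of your own. Each camera call takes 0.05 s, during which the arm holds its last target. There are 200 camera calls.

## Working session

There is one attempt and no reset: what is moved stays moved. The work goes in short steps, Python scripts to look and compute and a shell command to move; the robot and the scene stay as the last step left them, time stands still between calls to the robot, and variables do not carry over. Pictures are saved under pics/ and viewed, at most 14 in all, crops included, and the job is handed in when it is done.

```bash
ls; mkdir -p pics; cat > h.py <<'E'
import numpy as np, cv2
from rig import r, grab_frame
def cloud(f):
    z=f["z_map"]; h,w=z.shape; fl=h/2/np.tan(np.radians(f["vertical_fov"])/2)
    v,u=np.mgrid[0:h,0:w]; P=np.stack([(u-f["cx"])/fl*z,(v-f["cy"])/fl*z,z,np.ones_like(z)],-1)
    W=(P@np.asarray(f["cam_to_world"]).T)[...,:3]; W[z==0]=np.nan; return W
def save(f,name,crop=None,s=1):
    im=f["pixels"][...,::-1]
    if crop: x0,y0,x1,y1=crop; im=im[y0:y1,x0:x1]
    cv2.imwrite("pics/"+name,cv2.resize(im,None,fx=s,fy=s,interpolation=cv2.INTER_CUBIC))
E
python3 - <<'E'
from h import *
for n in("scene","side","wrist"):
    f=grab_frame(n); save(f,n+"0.png"); np.savez("pics/"+n+"0.npz",W=cloud(f),p=f["pixels"]); print(n,np.round(f["cam_to_world"],2).tolist(),f["vertical_fov"])
print(r.sense())
E
```

```text
pics
scene [[0.34, 0.69, -0.64, 1113.37], [0.94, -0.25, 0.23, -221.33], [-0.0, -0.68, -0.73, 740.33], [0.0, 0.0, 0.0, 1.0]] 53.076493694255674
side [[-0.96, -0.16, 0.24, 313.91], [-0.29, 0.56, -0.78, 827.65], [-0.01, -0.82, -0.58, 725.83], [0.0, 0.0, 0.0, 1.0]] 42.00851809737926
wrist [[1.0, 0.0, -0.0, 624.63], [-0.0, -0.95, -0.31, 79.81], [-0.0, 0.31, -0.95, 372.56], [0.0, 0.0, 0.0, 1.0]] 65.78258361184476
{'clock': 0.15, 'qpos': array([-2.40462290e-03,  3.53500483e-01,  1.63397235e+00,  7.73936995e-06,
        1.15520002e+00, -2.38461083e-03]), 'qvel': array([ 0.00051341, -0.00168245, -0.00149012,  0.00183498, -0.00121265,
        0.00014052]), 'joint_efforts': array([-7.39769093e-04, -6.05638933e+01, -3.42338884e+01, -2.29960733e-05,
        6.16452831e-03, -4.00942213e-05]), 'eef_pos': array([6.24653407e+02, 2.16296624e-04, 2.52723121e+02]), 'tcp_rot': array([-3.14051248e+00, -9.65299928e-06,  1.57077318e+00]), 'contact_force': array([-0.18369455, -1.37052905,  0.45833022]), 'wrist_torque': array([-0.03037316,  0.04431348, -0.02555987]), 'grasp_force': 0.0, 'opening': 1.006275799883375}
```

View pics/scene0.png

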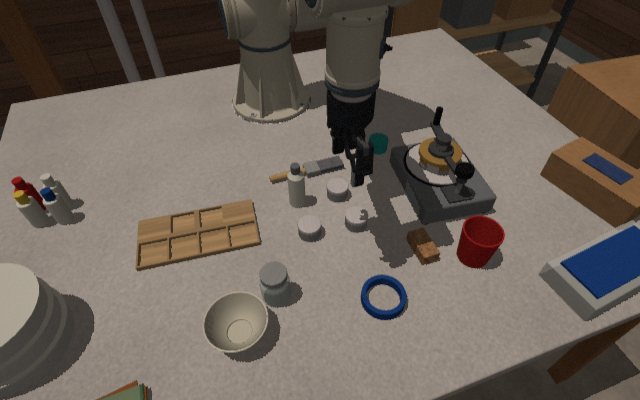

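View pics/side0.png

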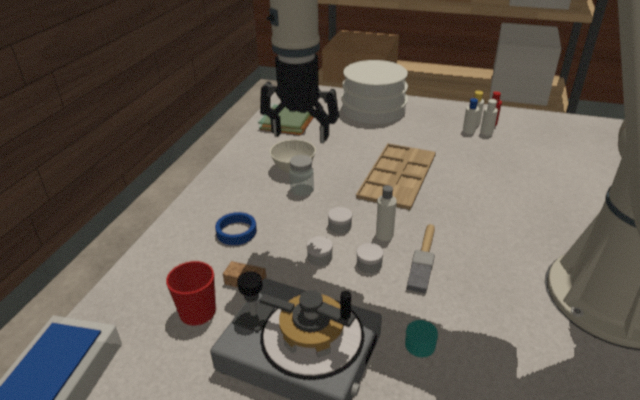

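Scene: tray (198,233), white tins (338,189), (310,228), (355,219), turquoise look-alike (378,143), a tall bottle (297,187), machine (440,175), and a group of small bottles (45,200). The side view shows the same. I'll enlarge the candidates and measure.

```bash
python3 - <<'E'
from h import *
S=np.load("pics/scene0.npz");D=np.load("pics/side0.npz")
a=cv2.resize(S['p'][120:260,250:400],(400,373),interpolation=2)
b=cv2.resize(S['p'][150:250,0:107],(400,373),interpolation=2)
cv2.imwrite("pics/crop1.png",np.hstack([b,a])[...,::-1])
def box(W,n,x0,y0,x1,y1,zmin=8):
    Q=W[y0:y1,x0:x1].reshape(-1,3); Q=Q[np.isfinite(Q[:,0])&(Q[:,2]>zmin)]
    if not len(Q): print(n,"none");return
    zt=np.percentile(Q[:,2],98); T=Q[Q[:,2]>zt-5]
    (c,sz,an)=cv2.minAreaRect(T[:,:2].astype(np.float32))
    print(n,"ztop",round(zt,1),"med",np.round(np.median(T,0)),"rect",np.round(c),np.round(sz),round(an,1),len(T))
W=S['W']
box(W,"tinA",323,175,352,202);box(W,"tinB",295,214,325,242);box(W,"tinC",342,205,372,232)
box(W,"turq",366,132,390,155);box(W,"bottle",285,160,308,210);box(W,"jar",258,260,292,306);box(W,"tray",130,198,265,270);box(W,"group",8,170,78,230)
box(W,"bowl",200,290,275,355);box(W,"tape",355,272,412,322);box(W,"block",405,228,440,264);box(W,"brush",268,154,345,184)
W=D['W']
print("side");box(W,"tinA?",355,243,385,272);box(W,"B",326,206,354,232);box(W,"C",305,234,334,262)
box(W,"bottle",374,184,398,242);box(W,"tray",356,140,440,208);box(W,"turq",404,320,440,356)
for nm,W in(("scene",S['W']),("side",D['W'])):
    # machine pieces: by height
    M=np.isfinite(W[...,0])&(W[...,1]>120)&(W[...,1]<520)&(W[...,0]>250)&(W[...,0]<900)
    for lo,hi in((50,65),(95,108),(125,150),(150,200)):
        k=(M&(W[...,2]>lo)&(W[...,2]<hi)).astype(np.uint8)
        n,l,st,ce=cv2.connectedComponentsWithStats(k)
        for i in range(1,n):
            if st[i,4]>25:
                T=W[l==i]; print(nm,lo,hi,st[i].tolist(),np.round(np.median(T,0)),np.round(T.min(0)),np.round(T.max(0)))
E
```

```text
tinA ztop 251.3 med [669. -11. 259.] rect [669. -11.] [0. 4.] 78.4 10
tinB ztop 38.2 med [562. -58.  36.] rect [562. -57.] [50. 53.] 70.4 340
tinC ztop 38.0 med [574.  54.  36.] rect [573.  54.] [51. 54.] 66.1 330
turq ztop 347.8 med [690.   6. 347.] rect [690.   7.] [11. 13.] 69.6 45
bottle ztop 125.5 med [460. -55. 125.] rect [459. -54.] [21. 22.] 41.6 63
jar ztop 86.8 med [ 692. -172.   85.] rect [ 690. -172.] [53. 51.] 44.8 530
tray ztop 15.1 med [ 457. -304.   12.] rect [ 536. -306.] [268. 262.] 85.0 2317
group ztop 101.6 med [ 302. -640.  100.] rect [ 290. -628.] [96. 73.] 81.7 278
bowl ztop 56.5 med [ 729. -254.   55.] rect [ 741. -258.] [118. 126.] 62.2 531
tape ztop 26.9 med [777.  26.  25.] rect [774.  27.] [88. 89.] 56.6 583
block ztop 32.3 med [694. 163.  30.] rect [692. 163.] [40. 76.] 89.2 506
brush ztop 125.2 med [460. -55. 125.] rect [459. -54.] [21. 22.] 41.6 63
side
tinA? ztop 38.1 med [469.  51.  36.] rect [469.  50.] [52. 53.] 30.4 372
B ztop 38.3 med [560. -54.  36.] rect [560. -55.] [52. 52.] 63.4 282
C ztop 38.1 med [572.  58.  36.] rect [571.  57.] [51. 54.] 1
[... 1357 characters left out ...]
  65.]
side 50 65 [14, 320, 99, 80, 3123] [865. 460.  56.] [821. 369.  50.] [900. 520.  60.]
side 50 65 [72, 369, 11, 17, 38] [826. 473.  51.] [821. 457.  50.] [831. 484.  52.]
side 95 108 [322, 295, 18, 14, 109] [488. 261. 103.] [470. 251. 100.] [504. 272. 106.]
side 95 108 [260, 296, 84, 52, 1327] [505. 330. 102.] [455. 264.  95.] [595. 354. 108.]
side 95 108 [244, 298, 15, 6, 31] [610. 297. 105.] [602. 289.  95.] [623. 303. 108.]
side 125 150 [237, 272, 26, 25, 522] [610. 297. 144.] [593. 270. 125.] [633. 311. 148.]
side 125 150 [299, 291, 57, 37, 924] [487. 314. 139.] [434. 284. 125.] [524. 329. 150.]
side 150 200 [340, 291, 12, 25, 247] [446. 321. 174.] [440. 309. 150.] [455. 325. 186.]
```

View pics/crop1.png

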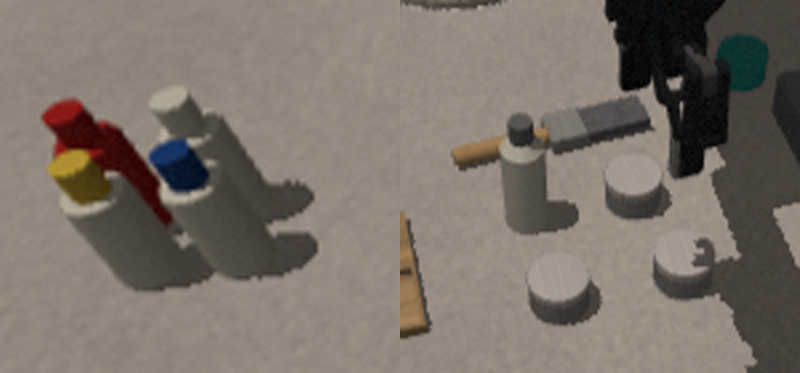

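View pics/wrist0.png

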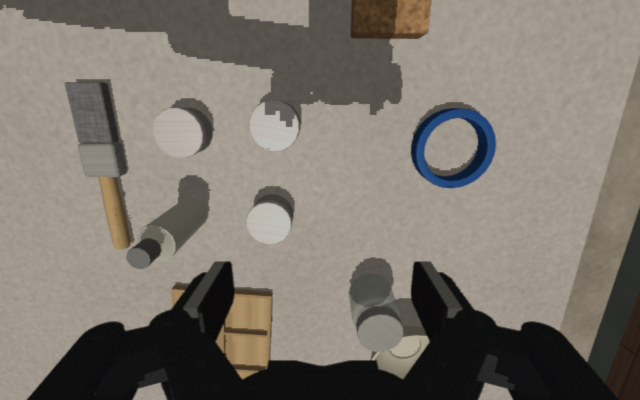

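The colour-capped group is only 100 mm tall, so it's clutter. The only bottle that fits is at (297,187): 125 mm tall with a grey cap. The three plain tins are at scene (338,189), (310,228) and (355,219). The turquoise one (378,143) is the look-alike, which I'll leave. Next, finer fits of the tray, knob, peg and axis.

```bash
python3 - <<'E'
from h import *
for nm in("scene","side","wrist"):
    W=np.load(f"pics/{nm}0.npz")['W'].reshape(-1,3); W=W[np.isfinite(W[:,0])]
    def sel(x0,x1,y0,y1,z0,z1): return W[(W[:,0]>x0)&(W[:,0]<x1)&(W[:,1]>y0)&(W[:,1]<y1)&(W[:,2]>z0)&(W[:,2]<z1)]
    def circ(T,n):
        if len(T)<8: print(nm,n,len(T));return
        c,rad=cv2.minEnclosingCircle(T[:,:2].astype(np.float32)); print(nm,n,np.round(c,1),"r",round(rad,1),"mid",np.round((T[:,:2].min(0)+T[:,:2].max(0))/2,1),np.round(np.median(T[:,2]),1),len(T))
    circ(sel(585,640,260,320,141,150),"knob"); circ(sel(425,470,295,335,181,192),"pegtop"); circ(sel(440,570,240,370,101,106),"sleeve"); circ(sel(470,540,270,335,120,150),"hub")
    circ(sel(445,495,25,75,31,40),"tinA");circ(sel(535,590,-85,-25,31,40),"tinB");circ(sel(545,600,28,85,31,40),"tinC");circ(sel(440,480,-75,-30,118,128),"cap")
    T=sel(350,650,-450,-150,9,16)
    if len(T)>50:
        c,s,a=cv2.minAreaRect(T[:,:2].astype(np.float32)); print(nm,"tray",np.round(c,1),np.round(s,1),round(a,2))
    T=sel(380,660,180,420,56,63)
    if len(T)>50:
        c,s,a=cv2.minAreaRect(T[:,:2].astype(np.float32)); print(nm,"housing",np.round(c,1),np.round(s,1),round(a,2))
E
```

```text
scene knob [613.5 288.6] r 20.5 mid [613.8 287.6] 144.5 187
scene pegtop [448.9 314.1] r 8.2 mid [448.5 314.6] 184.6 26
scene sleeve [506.7 300.6] r 52.5 mid [505.7 300.8] 103.0 459
scene hub [496.9 302.8] r 28.7 mid [497.4 300.7] 142.5 231
scene tinA [469.7  48.1] r 27.4 mid [470.   49.1] 36.0 261
scene tinB [561.4 -56.8] r 27.4 mid [561.6 -56.9] 35.8 358
scene tinC [573.2  54.9] r 27.4 mid [572.9  54.1] 35.9 343
scene cap [459.7 -53.9] r 11.7 mid [459.8 -54.3] 124.5 67
scene tray [ 474.4 -300.9] [268.1 140.2] 85.14
scene housing [531.7 296.7] [180.  230.8] 83.33
side knob [612.7 291.2] r 20.9 mid [612.6 290.8] 144.5 361
side pegtop [447.9 316.8] r 8.5 mid [447.7 316.6] 184.4 82
side sleeve [507.9 302.9] r 53.6 mid [508.2 302.9] 102.7 1123
side hub [495.9 305.8] r 30.0 mid [497. 303.] 142.2 638
side tinA [468.8  49.8] r 27.2 mid [469.6  50.3] 35.7 375
side tinB [560.  -55.8] r 28.3 mid [560.9 -54.6] 35.6 307
side tinC [572.5  56.5] r 29.4 mid [571.9  56.5] 35.6 382
side cap [458.  -51.4] r 11.7 mid [458.5 -51.2] 123.8 77
side tray [ 475.5 -299.3] [275.3 137.5] 85.02
side housing [530.4 300.4] [180.2 229.8] 83.69
wrist knob 0
wrist pegtop 0
wrist sleeve 0
wrist hub 0
wrist tinA [469.3  46.9] r 26.9 mid [470.   49.4] 35.4 1893
wrist tinB [560.6 -57.1] r 27.1 mid [561.1 -56.5] 35.3 1525
wrist tinC [572.4  54.4] r 27.0 mid [572.4  54.5] 35.4 2029
wrist cap [458.6 -54.5] r 11.3 mid [458.7 -54.5] 124.3 507
wrist tray [ 480.6 -235.7] [138.5 136.7] 84.9
```

```bash
python3 -m inch '[[0,0,0,0.9,0,0,1],[0,0,0,0.9,0,0,1],[0,0,0,0.9,0,0,1],[0,0,0,0.9,0,0,1],[0,0,0,0.9,0,0,1],[0,0,0,0.9,0,0,1],[0,0,0,0.9,0,0,1],[0,0,0,0.9,0,0,1]]' 40; python3 -m inch '[[0,0,0,0.9,-0.1,0,1],[0,0,0,0.9,-0.1,0,1],[0,0,0,0.9,-0.1,0,1],[0,0,0,0.9,-0.1,0,1],[0,0,0,0.78,-0.07,0.4,1],[0,0,0,0,0,0.8,1],[0,0,0,0,0,0.8,1],[0,0,0,0,0,0,1]]'; python3 - <<'E'
from h import *
f=grab_frame("scene");W=cloud(f)
# tray check: ledge vs pocket
for s in(35,-35):
  for y in(-99,-33,33,99):
    p=np.array([474.9,-300])+s*np.array([.9962,-.0872])+y*np.array([.0872,.9962])
    d=np.hypot(W[...,0]-p[0],W[...,1]-p[1]); k=d<12; print(s,y,np.round(p),np.round(np.median(W[k][:,2]),1))
E
```

```text
clock: 0.82
eef_pos: [624.7, 181.1, 253.0]
tcp_rot: [-3.141, 0.0, 1.571]
contact_force: [-1.0, -0.7, -1.3]
opening: 0.001
grasp_force: 0.0
clock: 1.48
eef_pos: [610.9, 289.0, 198.9]
tcp_rot: [-3.135, 0.003, 1.572]
contact_force: [-0.6, -0.2, -1.5]
opening: -0.002
grasp_force: 0.0
35 -99 [ 501. -402.] 4.2
35 -33 [ 507. -336.] 4.3
35 33 [ 513. -270.] 4.3
35 99 [ 518. -204.] 4.1
-35 -99 [ 431. -396.] 12.4
-35 -33 [ 437. -330.] 4.4
-35 33 [ 443. -264.] 4.2
-35 99 [ 449. -198.] 12.2
```

```bash
python3 -m inch '[[0,0,0,0,0.07,0.5,1],[0,0,0,0,0,0.5,1],[0,0,0,0,0,0.1,1],[0,0,0,0,0,0.1,1],[0,0,0,0,0,0.04,1],[0,0,0,0,0,0.04,1],[0,0,0,0,0,0,1],[0,0,0,0,0,0,1]]'; python3 -m inch '[[0,0,0,0,0,0.04,1],[0,0,0,0,0,0.04,1],[0,0,0,0,0,0.04,1],[0,0,0,0,0,0.04,1],[0,0,0,0,0,0.04,1],[0,0,0,0,0,0,1]]';
```

```text
clock: 2.2
eef_pos: [615.2, 289.6, 171.7]
tcp_rot: [3.141, -0.0, 1.571]
contact_force: [0.1, 0.1, 0.6]
opening: -0.001
grasp_force: 0.0
clock: 2.7
eef_pos: [615.0, 289.5, 166.3]
tcp_rot: [3.142, -0.0, 1.571]
contact_force: [-1.0, -0.1, 1.1]
opening: 0.005
grasp_force: 0.6
```

```bash
python3 -m inch '[[0,0,0,0,0,0.04,1],[0,0,0,0,0,0.04,1],[0,0,0,0,0,0.04,1],[0,0,0,0,0,0.04,1],[0,0,0,0,0,0,1]]';python3 -m inch '[[0,0,0,0,0,0.04,1],[0,0,0,0,0,0.04,1],[0,0,0,0,0,0.04,1],[0,0,0,0,0,0.04,1],[0,0,0,0,0,0,1]]'
```

```text
clock: 3.12
eef_pos: [615.1, 289.5, 162.7]
tcp_rot: [3.141, -0.0, 1.571]
contact_force: [-1.2, -0.3, 6.5]
opening: -0.0
grasp_force: 3.1
clock: 3.53
eef_pos: [615.1, 289.5, 159.0]
tcp_rot: [3.141, -0.0, 1.571]
contact_force: [-2.2, -1.3, 8.1]
opening: -0.004
grasp_force: 4.1
```

```bash
python3 -m inch '[[0,0,0,0,0,0.04,1],[0,0,0,0,0,0.04,1],[0,0,0,0,0,0.04,1],[0,0,0,0,0,0.02,1],[0,0,0,0,0,0,1]]';python3 -m inch '[[0,0,0,0,0,0.02,1],[0,0,0,0,0,0.02,1],[0,0,0,0,0,0.02,1],[0,0,0,0,0,0,1]]'
```

```text
clock: 3.95
eef_pos: [615.1, 289.5, 155.8]
tcp_rot: [3.141, -0.0, 1.571]
contact_force: [-2.6, -2.3, 10.7]
opening: 0.001
grasp_force: 5.1
clock: 4.28
eef_pos: [615.1, 289.6, 155.0]
tcp_rot: [3.141, -0.0, 1.571]
contact_force: [-5.7, -3.3, 14.8]
opening: -0.003
grasp_force: 7.9
```

```bash
python3 -m inch '[[0,0,0,0,0,0.02,1],[0,0,0,0,0,0,1],[0,0,0,0,0,-0.2,1],[0,0,0,0,0,-0.8,1],[0,0,0,0,0,-0.8,1],[0,0,0,0,0,-0.8,1],[0,0,0,0,0,0,1]]'; python3 -m inch '[[0,0,0,0.13,-0.83,0,0.53],[0,0,0,0.13,-0.83,0,0.53],[0,0,0,0.13,-0.83,0,0.53],[0,0,0,0.13,-0.83,0,0.53],[0,0,0,0.13,-0.83,0,0.53],[0,0,0,0.13,-0.83,0,0.53],[0,0,0,0.13,-0.83,0,0.53],[0,0,0,0.13,-0.83,0,0.53]]'; python3 -m inch '[[0,0,-0.039,0,0,0,0.53],[0,0,-0.039,0,0,0,0.53],[0,0,-0.039,0,0,0,0.53],[0,0,-0.039,0,0,0,0.53],[0,0,-0.039,0,0,0,0.53],[0,0,-0.039,0,0,0,0.53],[0,0,-0.039,0,0,0,0.53],[0,0,-0.039,0,0,0,0.53]]';python3 -m inch '[[0,0,-0.039,0,0,0,0.53],[0,0,-0.039,0,0,0,0.53],[0,0,-0.039,0,0,0,0.53],[0,0,0,0,0,0,0.53]]'
python3 - <<'E'
from h import *
f=grab_frame("side");W=cloud(f).reshape(-1,3);save(f,"side1.png",(160,220,420,400),2.5)
def m(x0,x1,y0,y1,z0,z1):
    T=W[(W[:,0]>x0)&(W[:,0]<x1)&(W[:,1]>y0)&(W[:,1]<y1)&(W[:,2]>z0)&(W[:,2]<z1)]; return len(T),np.round(np.percentile(T[:,2],[20,50,80,98]),1) if len(T) else 0
print("knob",m(597,628,275,306,125,150)); print("sleeve",m(455,557,250,352,80,106))
E
```

```text
clock: 4.87
eef_pos: [616.9, 290.4, 221.9]
tcp_rot: [3.136, -0.003, 1.571]
contact_force: [0.5, 1.0, 0.0]
opening: 0.005
grasp_force: 0.0
clock: 5.53
eef_pos: [447.8, 315.4, 217.0]
tcp_rot: [-3.141, 0.0, 1.571]
contact_force: [0.6, 1.5, -0.4]
opening: 0.469
grasp_force: 0.0
clock: 6.2
eef_pos: [448.8, 315.4, 217.1]
tcp_rot: [-3.141, -0.0, 2.557]
contact_force: [0.4, 0.1, -0.6]
opening: 0.468
grasp_force: 0.0
clock: 6.53
eef_pos: [448.8, 315.4, 217.1]
tcp_rot: [-3.141, -0.0, 2.924]
contact_force: [-0.5, -0.3, -0.1]
opening: 0.469
grasp_force: 0.0
knob (276, array([131.7, 132.7, 133.5, 134.7]))
sleeve (1488, array([ 97.7,  99.2, 100.6, 104.7]))
```

```bash
cat > m.py <<'E'
from h import *
f=grab_frame("side");W=cloud(f).reshape(-1,3)
def m(x0,x1,y0,y1,z0,z1):
    T=W[(W[:,0]>x0)&(W[:,0]<x1)&(W[:,1]>y0)&(W[:,1]<y1)&(W[:,2]>z0)&(W[:,2]<z1)]; return len(T),np.round(np.percentile(T[:,2],[20,50,80,98]),1) if len(T) else 0
print("knob",m(597,628,275,306,125,150)); print("sleeve",m(455,557,250,352,80,106))
T=W[(W[:,0]>420)&(W[:,0]<520)&(W[:,1]>270)&(W[:,1]<380)&(W[:,2]>181)&(W[:,2]<187)]
print("peg?",len(T), np.round(np.median(T,0)) if len(T) else 0)
E
python3 -m inch '[[0,0,0,0,0,0.8,0.53],[0,0,0,0,0,0.8,0.53],[0,0,0,0,0,0.28,0.53],[0,0,0,0,0,0,0.53]]'; python3 -m inch '[[0,0,0,0,0.2,0,0.53],[0,0,0,0,0.2,0,0.53],[0,0,0,-0.02,0.2,0,0.53],[0,0,0,-0.04,0.2,0,0.53],[0,0,0,-0.05,0.2,0,0.53],[0,0,0,0,0,0,0.53]]'; python3 m.py; python3 -m inch '[[0,0,0,-0.06,0.2,0,0.53],[0,0,0,-0.08,0.2,0,0.53],[0,0,0,0,0,0,0.53]]';python3 m.py
```

```text
clock: 6.92
eef_pos: [447.9, 314.7, 168.8]
tcp_rot: [-3.139, -0.003, 2.915]
contact_force: [-0.4, -1.2, 0.6]
opening: 0.469
grasp_force: 0.0
clock: 7.42
eef_pos: [457.4, 340.2, 171.2]
tcp_rot: [3.141, 0.0, 2.919]
contact_force: [-0.9, -0.7, 0.1]
opening: 0.469
grasp_force: 0.2
knob (277, array([131.7, 132.6, 133.5, 134.8]))
sleeve (1178, array([ 96.7,  98.9, 100. , 104.7]))
peg? 91 [450. 332. 185.]
clock: 7.72
eef_pos: [463.4, 349.0, 170.9]
tcp_rot: [3.141, 0.0, 2.918]
contact_force: [-0.2, -0.1, 0.5]
opening: 0.468
grasp_force: 0.4
knob (268, array([131.8, 132.6, 133.6, 134.7]))
sleeve (1048, array([ 96. ,  98.7, 100. , 104.2]))
peg? 89 [456. 339. 184.]
```

View pics/side1.png

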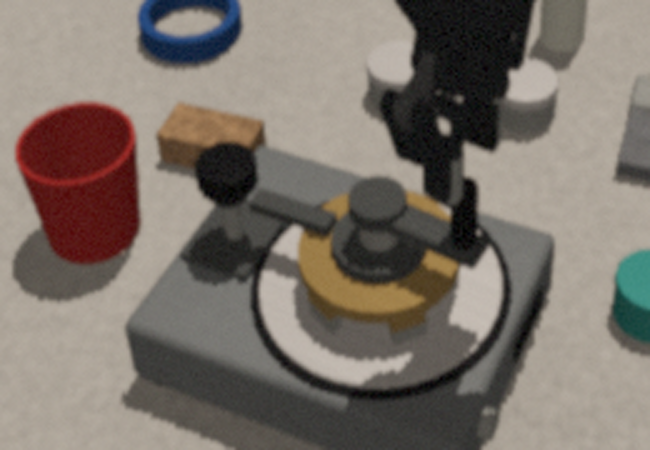

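The crop shows the knob pushed down, the brass sleeve with its teeth visible but not engaged, and the fingers above the peg. The peg has turned about 24° so far, so I'll keep going.

```bash
python3 -m inch '[[0,0,0,-0.1,0.2,0,0.53],[0,0,0,-0.12,0.2,0,0.53],[0,0,0,-0.14,0.2,0,0.53],[0,0,0,0,0,0,0.53]]';python3 m.py;  python3 -m inch '[[0,0,0,-0.15,0.2,0,0.53],[0,0,0,-0.15,0.16,0,0.53],[0,0,0,0,0,0,0.53]]';python3 m.py
```

```text
clock: 8.1
eef_pos: [476.5, 362.3, 171.1]
tcp_rot: [3.14, 0.002, 2.919]
contact_force: [-0.5, 0.0, 0.2]
opening: 0.469
grasp_force: 0.0
knob (273, array([131.6, 132.6, 133.4, 134.4]))
sleeve (1016, array([88.8, 90.4, 91.5, 93.4]))
peg? 87 [469. 350. 185.]
clock: 8.4
eef_pos: [484.7, 367.9, 170.7]
tcp_rot: [-3.14, -0.0, 2.919]
contact_force: [-0.5, -2.5, 2.5]
opening: 0.468
grasp_force: 1.6
knob (276, array([131.9, 132.6, 133.6, 134.6]))
sleeve (1069, array([ 89. ,  90.6,  92.1, 100.6]))
peg? 80 [477. 353. 184.]
```

```bash
python3 -m inch '[[0,0,0,0,-0.4,0,0.53],[0,0,0,0,0,-0.5,0.53],[0,0,0,0,0,-0.9,0.53],[0,0,0,0,0,-0.9,0.53],[0,0,0,0,0,0,0.53]]';python3 m.py; python3 -m inch '[[0,0,0.039,0,0,0,0.22],[0,0,0.039,0,0,0,0.22],[0,0,0.039,0,0,0,0.22],[0,0,0.039,0,0,0,0.22],[0,0,0.039,0,0,0,0.22],[0,0,0.039,0,0,0,0.22],[0,0,0.039,0,0,0,0.22],[0,0,0.039,0,0,0,0.22]]';python3 -m inch '[[0,0,0.039,0,0,0,0.22],[0,0,0.039,0,0,0,0.22],[0,0,0.039,0,0,0,0.22],[0,0,0,-0.8,0,0,0.22],[0,0,0,-0.9,0,0,0.22],[0,0,0,-0.9,0,0,0.22],[0,0,0,-0.9,0,0,0.22],[0,0,0,-0.9,0,0,0.22]]'
```

```text
clock: 8.87
eef_pos: [484.0, 359.6, 233.8]
tcp_rot: [3.135, 0.005, 2.918]
contact_force: [0.5, 0.3, 0.4]
opening: 0.47
grasp_force: 0.0
knob (277, array([131.6, 132.6, 133.4, 134.7]))
sleeve (1980, array([ 89.7,  91.1,  98.9, 101.7]))
peg? 90 [481. 359. 185.]
clock: 9.58
eef_pos: [481.7, 358.0, 228.0]
tcp_rot: [-3.141, -0.0, 1.932]
contact_force: [-1.0, -0.4, 0.2]
opening: 0.783
grasp_force: 0.0
clock: 10.25
eef_pos: [481.5, 247.1, 228.1]
tcp_rot: [-3.141, -0.0, 1.571]
contact_force: [0.6, 0.2, 0.3]
opening: 0.779
grasp_force: 0.0
```

```bash
python3 -m inch '[[0,0,0,-0.9,-0.06,0,0.22],[0,0,0,-0.9,-0.06,0,0.22],[0,0,0,-0.9,-0.06,0,0.22],[0,0,0,-0.9,-0.06,0,0.22],[0,0,0,-0.9,-0.06,0,0.22],[0,0,0,-0.9,-0.06,0,0.22],[0,0,0,-0.9,-0.06,0.3,0.22],[0,0,0,-0.5,-0.06,0.4,0.22]]'; python3 -m inch '[[0,0,0,0,0,0.8,0.22],[0,0,0,0,0,0.8,0.22],[0,0,0,0,0,0.4,0.22],[0,0,0,0,0,0,0.22],[0,0,0,0,0,0,0.22]]'
cat > w.py <<'E'
from h import *
import sys
f=grab_frame("wrist");W=cloud(f).reshape(-1,3)
s=r.sense(); print("tcp",np.round(s["eef_pos"],1))
W=W[np.isfinite(W[:,0])]
def circ(n,x,y,z0,z1,R=45):
    T=W[(np.hypot(W[:,0]-x,W[:,1]-y)<R)&(W[:,2]>z0)&(W[:,2]<z1)]
    if len(T)<20: print(n,len(T));return
    a,b=T[:,:2].min(0),T[:,:2].max(0); print(n,"mid",np.round((a+b)/2,1),"size",np.round(b-a,1),np.round(np.median(T[:,2]),1),len(T))
for n,x,y in(("A",470,49),("B",561,-56),("C",573,55)): circ(n,x,y,33,40)
circ("bottle",459,-53,120,128,30)
if len(sys.argv)>1: save(f,sys.argv[1])
E
python3 w.py
```

```text
clock: 10.92
eef_pos: [470.0, 76.5, 211.2]
tcp_rot: [3.14, 0.0, 1.57]
contact_force: [0.4, -0.2, 0.1]
opening: 0.778
grasp_force: 0.0
clock: 11.33
eef_pos: [469.7, 78.3, 160.7]
tcp_rot: [-3.14, 0.0, 1.571]
contact_force: [-0.4, -0.0, 0.4]
opening: 0.782
grasp_force: 0.0
tcp [470.3  78.5 161.3]
A mid [468.6  47.1] size [53.2 53.2] 35.3 2719
B mid [541.6 -58.7] size [15.1 39. ] 35.2 339
C mid [572.1  54.4] size [53.1 53.4] 35.2 2800
bottle 0
```

```bash
python3 -m inch '[[0,0,0,-0.8,-0.05,0,0.22],[0,0,0,-0.42,0,0.3,0.22],[0,0,0,0,0,0.8,0.22],[0,0,0,0,0,0.9,0.22],[0,0,0,0,0,0.9,0.22],[0,0,0,0,0,0.8,0.22],[0,0,0,0,0,0.5,0.22],[0,0,0,0,0,0,0.22]]' 30; python3 -m inch '[[0,0,0,0,0,0.4,0.22],[0,0,0,0,0,0.4,0.22],[0,0,0,0,0,0,0.22],[0,0,0,0,0,0,1],[0,0,0,0,0,0,1],[0,0,0,0,0,0,1],[0,0,0,0,0,0,1],[0,0,0,0,0,0,1]]'
```

```text
clock: 12.05
eef_pos: [467.6, 47.5, 53.9]
tcp_rot: [-3.139, 0.0, 1.57]
contact_force: [-0.3, 0.0, 0.0]
opening: 0.778
grasp_force: 0.0
clock: 12.72
eef_pos: [468.9, 47.8, 36.1]
tcp_rot: [3.141, -0.0, 1.571]
contact_force: [0.0, 0.6, 0.2]
opening: 0.618
grasp_force: 31.9
```

```bash
python3 -m inch '[[0,0,0,0,0,-0.4,1],[0,0,0,0,0,-0.8,1],[0,0,0,0,0,-0.9,1],[0,0,0,0,0,-0.9,1],[0,0,0,0,0,-0.9,1],[0,0,0,0,0,-0.9,1],[0,0,0,0,0,-0.8,1],[0,0,0,-0.5,0.1,0,1]]'; python3 -m inch '[[0,0,0,-0.9,0.15,0,1],[0,0,0,-0.9,0.15,0,1],[0,0,0,-0.9,0.15,0,1],[0,0,0,-0.9,0.15,0,1],[0,0,0,-0.9,0.15,0,1],[0,0,0,-0.9,0.15,0,1],[0,0,0,-0.9,0.15,0,1],[0,0,0,-0.9,0.14,0,1]]';python3 -m inch '[[0,0,0,-0.9,0,0,1],[0,0,0,-0.9,0,0,1],[0,0,0,-0.9,0,0,1],[0,0,0,-0.9,0,0,1],[0,0,0,-0.9,0,0,1],[0,0,0,-0.9,0,0,1],[0,0,0,-0.9,0,0,1],[0,0,0,-0.9,0,0,1]]'; python3 -m inch '[[0,0,0,-0.9,0,0.3,1],[0,0,0,-0.9,0,0.5,1],[0,0,0,-0.9,0,0.5,1],[0,0,0,-0.4,0,0.5,1],[0,0,0,0,0,0.5,1],[0,0,0,0,0,0,1],[0,0,0,0,0,0,1]]'
```

```text
clock: 13.38
eef_pos: [473.0, 36.4, 180.2]
tcp_rot: [3.136, -0.001, 1.572]
contact_force: [0.3, 0.5, -1.7]
opening: 0.618
grasp_force: 32.4
clock: 14.05
eef_pos: [500.9, -145.8, 176.6]
tcp_rot: [3.141, 0.0, 1.571]
contact_force: [-0.2, 0.1, -1.6]
opening: 0.615
grasp_force: 32.4
clock: 14.72
eef_pos: [500.6, -325.7, 176.5]
tcp_rot: [-3.142, -0.0, 1.571]
contact_force: [0.4, -0.4, -2.7]
opening: 0.622
grasp_force: 32.4
clock: 15.3
eef_pos: [500.3, -400.8, 117.5]
tcp_rot: [-3.14, -0.002, 1.571]
contact_force: [1.0, -0.2, -2.3]
opening: 0.622
grasp_force: 32.3
```

```bash
python3 -m inch '[[0,0,0,-0.04,0.03,0.8,1],[0,0,0,0,0,0.8,1],[0,0,0,0,0,0.8,1],[0,0,0,0,0,0.3,1],[0,0,0,0,0,0.2,1],[0,0,0,0,0,0.06,1],[0,0,0,0,0,0.04,1],[0,0,0,0,0,0,1]]'; python3 -m inch '[[0,0,0,0,0,0.03,1],[0,0,0,0,0,0,1],[0,0,0,0,0,0,0.22],[0,0,0,0,0,0,0.22],[0,0,0,0,0,0,0.22],[0,0,0,0,0,-0.8,0.22],[0,0,0,0,0,-0.8,0.22],[0,0,0,0,0,-0.8,0.22]]'
```

```text
clock: 15.97
eef_pos: [502.4, -403.5, 44.3]
tcp_rot: [3.14, 0.001, 1.571]
contact_force: [0.2, 0.1, -2.7]
opening: 0.62
grasp_force: 32.3
clock: 16.63
eef_pos: [501.6, -403.1, 103.0]
tcp_rot: [-3.141, -0.0, 1.571]
contact_force: [1.2, -0.5, 0.6]
opening: 0.782
grasp_force: 0.0
```

```bash
cat > s.py <<'E'
from h import *
import sys
f=grab_frame(sys.argv[1]);W=cloud(f)
ok=np.isfinite(W[...,0])
def comp(n,x0,x1,y0,y1,z0,z1,mn=60):
    k=(ok&(W[...,0]>x0)&(W[...,0]<x1)&(W[...,1]>y0)&(W[...,1]<y1)&(W[...,2]>z0)&(W[...,2]<z1)).astype(np.uint8)
    N,l,st,ce=cv2.connectedComponentsWithStats(k)
    for i in range(1,N):
        if st[i,4]>mn:
            T=W[l==i]; a,b=T.min(0),T.max(0); m=(a+b)[:2]/2; d=m-[474.9,-300]
            print(n,"mid",np.round(m,1),"size",np.round((b-a)[:2]),"z",np.round(np.median(T[:,2]),1),"tray",np.round([d@[.9962,-.0872],d@[.0872,.9962]],1),st[i].tolist())
comp("tin36",380,660,-160,160,32,39); comp("tin40",430,580,-450,-160,35,48); comp("cap",380,600,-450,100,118,132,30)
if len(sys.argv)>2: save(f,sys.argv[2])
E
python3 s.py scene; python3 s.py side
```

```text
tin36 mid [571.9  53.8] size [54. 52.] z 35.9 tray [ 65.7 360.9] [345, 206, 23, 18, 330]
tin36 mid [561.1 -56.7] size [53. 54.] z 36.0 tray [ 64.7 249.9] [298, 215, 23, 19, 348]
tin40 mid [ 502.4 -403.7] size [52. 53.] z 40.0 tray [  36.4 -100.9] [135, 235, 27, 22, 357]
cap mid [459.2 -54.7] size [23. 21.] z 124.6 tray [-37.1 243. ] [290, 162, 10, 9, 71]
tin36 mid [560.7 -55.1] size [53. 58.] z 35.6 tray [ 64.1 251.4] [328, 207, 24, 17, 300]
tin36 mid [571.9  56.9] size [52. 55.] z 35.6 tray [ 65.5 364. ] [307, 237, 26, 19, 373]
tin40 mid [ 502.3 -400.9] size [53. 55.] z 39.8 tray [ 36.1 -98.2] [386, 138, 20, 12, 172]
cap mid [458.1 -51.3] size [20. 23.] z 124.1 tray [-38.4 246.2] [383, 186, 10, 9, 74]
```

```bash
python3 -m inch '[[0,0,0,0.6,0.15,0,0.22],[0,0,0,0.9,0.15,0,0.22],[0,0,0,0.9,0.15,0,0.22],[0,0,0,0.9,0.15,0,0.22],[0,0,0,0.9,0.15,0,0.22],[0,0,0,0.9,0.15,0,0.22],[0,0,0,0.9,0.15,0,0.22],[0,0,0,0.9,0.15,0,0.22]]'; python3 -m inch '[[0,0,0,0.9,0.2,0,0.22],[0,0,0,0.9,0.2,0,0.22],[0,0,0,0.9,0.2,0,0.22],[0,0,0,0.9,0.2,0,0.22],[0,0,0,0.9,0.2,0,0.22],[0,0,0,0.9,0.18,0,0.22],[0,0,0,0.9,0,0,0.22],[0,0,0,0.6,0,0,0.22]]'; python3 -m inch '[[0,0,0,0,0,0.5,0.22],[0,0,0,0,0,0.8,0.22],[0,0,0,0,0,0.8,0.22],[0,0,0,0,0,0.4,0.22],[0,0,0,0,0,0.1,0.22],[0,0,0,0,0,0,0.22]]'
```

```text
clock: 17.4
eef_pos: [531.1, -228.7, 101.4]
tcp_rot: [-3.14, -0.001, 1.571]
contact_force: [0.5, -0.3, 0.1]
opening: 0.781
grasp_force: 0.0
clock: 18.07
eef_pos: [560.4, -55.7, 101.5]
tcp_rot: [-3.14, -0.001, 1.572]
contact_force: [0.3, -0.8, 0.3]
opening: 0.778
grasp_force: 0.0
clock: 18.57
eef_pos: [560.3, -58.4, 36.3]
tcp_rot: [-3.139, -0.0, 1.57]
contact_force: [0.3, 0.2, -0.1]
opening: 0.78
grasp_force: 0.0
```

```bash
python3 -m inch '[[0,0,0,0.06,0,0,1],[0,0,0,0,0,0,1],[0,0,0,0,0,0,1],[0,0,0,0,0,0,1],[0,0,0,0,0,-0.4,1],[0,0,0,0,0,-0.8,1],[0,0,0,0,0,-0.9,1],[0,0,0,-0.5,0,-0.5,1]]'; python3 -m inch '[[0,0,0,-0.9,-0.2,0,1],[0,0,0,-0.9,-0.2,0,1],[0,0,0,-0.9,-0.2,0,1],[0,0,0,-0.9,-0.2,0,1],[0,0,0,-0.9,-0.2,0,1],[0,0,0,-0.9,-0.2,0,1],[0,0,0,-0.9,-0.2,0,1],[0,0,0,-0.9,-0.2,0,1]]'; python3 -m inch '[[0,0,0,-0.9,-0.2,0,1],[0,0,0,-0.9,-0.2,0,1],[0,0,0,-0.9,-0.14,0,1],[0,0,0,-0.6,0,0,1],[0,0,0,0,0,0,1],[0,0,0,0,0,0,1]]'
```

```text
clock: 19.23
eef_pos: [562.0, -68.2, 105.3]
tcp_rot: [3.14, -0.0, 1.572]
contact_force: [1.4, -0.9, -2.2]
opening: 0.618
grasp_force: 32.2
clock: 19.9
eef_pos: [521.0, -250.4, 103.6]
tcp_rot: [3.141, 0.0, 1.571]
contact_force: [-0.5, 0.1, -2.8]
opening: 0.619
grasp_force: 32.2
clock: 20.4
eef_pos: [507.8, -332.2, 103.0]
tcp_rot: [3.141, -0.0, 1.569]
contact_force: [0.3, 0.5, -2.0]
opening: 0.618
grasp_force: 32.2
```

```bash
python3 -m inch '[[0,0,0,-0.13,-0.03,0.3,1],[0,0,0,0,0,0.8,1],[0,0,0,0,0,0.8,1],[0,0,0,0,0,0.3,1],[0,0,0,0,0,0.15,1],[0,0,0,0,0,0.05,1],[0,0,0,0,0,0,1],[0,0,0,0,0,0,1]]'; python3 -m inch '[[0,0,0,0,0,0.06,1],[0,0,0,0,0,0,1],[0,0,0,0,0,0,0.22],[0,0,0,0,0,0,0.22],[0,0,0,0,0,0,0.22],[0,0,0,0,0,-0.8,0.22],[0,0,0,0,0,-0.8,0.22],[0,0,0,0,0,-0.8,0.22]]'; python3 s.py scene
```

```text
clock: 21.07
eef_pos: [507.6, -335.0, 43.1]
tcp_rot: [3.141, 0.001, 1.571]
contact_force: [-0.4, -0.4, -1.9]
opening: 0.613
grasp_force: 32.2
clock: 21.73
eef_pos: [506.8, -334.8, 101.4]
tcp_rot: [-3.141, -0.0, 1.571]
contact_force: [0.1, -0.8, 0.2]
opening: 0.78
grasp_force: 0.0
tin36 mid [572.1  54.7] size [53. 53.] z 35.9 tray [ 65.9 361.9] [345, 206, 23, 19, 334]
tin40 mid [ 508.1 -334.6] size [53. 52.] z 39.9 tray [ 36.1 -31.6] [169, 229, 25, 21, 325]
tin40 mid [ 502.4 -403.5] size [54. 53.] z 40.1 tray [  36.4 -100.7] [135, 235, 27, 22, 423]
cap mid [459.4 -54.8] size [22. 21.] z 124.9 tray [-36.9 243. ] [290, 162, 10, 9, 71]
```

```bash
python3 -m inch '[[0,0,0,0.6,0.2,0,0.22],[0,0,0,0.9,0.2,0,0.22],[0,0,0,0.9,0.2,0,0.22],[0,0,0,0.9,0.2,0,0.22],[0,0,0,0.9,0.2,0,0.22],[0,0,0,0.9,0.2,0,0.22],[0,0,0,0.9,0.2,0,0.22],[0,0,0,0.9,0.2,0,0.22]]'; python3 -m inch '[[0,0,0,0.9,0.2,0,0.22],[0,0,0,0.9,0.2,0,0.22],[0,0,0,0.9,0.2,0,0.22],[0,0,0,0.9,0.2,0,0.22],[0,0,0,0.9,0.2,0,0.22],[0,0,0,0.9,0.02,0,0.22],[0,0,0,0.9,0,0,0.22],[0,0,0,0.9,0,0,0.22]]'; python3 -m inch '[[0,0,0,0.9,0,0,0.22],[0,0,0,0.6,0,0,0.22],[0,0,0,0,0,0.3,0.22],[0,0,0,0,0,0,0.22]]'; python3 s.py side
```

```text
clock: 22.45
eef_pos: [547.2, -161.5, 101.0]
tcp_rot: [3.141, 0.0, 1.571]
contact_force: [0.3, -0.1, -0.9]
opening: 0.779
grasp_force: 0.0
clock: 23.12
eef_pos: [572.6, 18.6, 101.0]
tcp_rot: [3.141, 0.0, 1.571]
contact_force: [0.3, -0.4, 0.2]
opening: 0.779
grasp_force: 0.0
clock: 23.45
eef_pos: [571.9, 55.4, 92.4]
tcp_rot: [-3.14, 0.0, 1.573]
contact_force: [0.3, -0.0, 0.1]
opening: 0.78
grasp_force: 0.0
tin36 mid [571.8  55.9] size [53. 56.] z 35.7 tray [ 65.5 363. ] [307, 237, 26, 18, 368]
tin40 mid [ 502.6 -400.9] size [54. 56.] z 39.9 tray [ 36.4 -98.1] [386, 138, 20, 12, 182]
tin40 mid [ 507.8 -332.6] size [53. 54.] z 39.6 tray [ 35.7 -29.6] [379, 149, 21, 13, 199]
cap mid [458.3 -51.8] size [21. 23.] z 124.2 tray [-38.2 245.8] [382, 186, 11, 9, 77]
cap mid [524.2  57.7] size [34. 26.] z 127.8 tray [ 17.9 360.6] [332, 207, 19, 14, 113]
```

```bash
python3 -m inch '[[0,0,0,0,0,0.8,0.22],[0,0,0,0,0,0.8,0.22],[0,0,0,0,0,0.5,0.22],[0,0,0,0,0,0.16,0.22],[0,0,0,0,0,0,0.22],[0,0,0,0,0,0,1],[0,0,0,0,0,0,1],[0,0,0,0,0,0,1]]'; python3 -m inch '[[0,0,0,0,0,0,1],[0,0,0,0,0,-0.4,1],[0,0,0,0,0,-0.8,1],[0,0,0,0,0,-0.9,1],[0,0,0,-0.5,0,-0.5,1],[0,0,0,-0.9,0,0,1],[0,0,0,-0.9,0,0,1],[0,0,0,-0.9,0,0,1]]'; python3 -m inch '[[0,0,0,-0.9,-0.3,0,1],[0,0,0,-0.9,-0.3,0,1],[0,0,0,-0.9,-0.3,0,1],[0,0,0,-0.9,-0.3,0,1],[0,0,0,-0.9,-0.3,0,1],[0,0,0,-0.9,-0.3,0,1],[0,0,0,-0.9,-0.3,0,1],[0,0,0,-0.88,-0.06,0,1]]';python3 -m inch '[[0,0,0,0,0,0.3,1],[0,0,0,0,0,0.3,1],[0,0,0,0,0,0,1],[0,0,0,0,0,0,1]]'
```

```text
clock: 24.17
eef_pos: [573.0, 54.9, 37.8]
tcp_rot: [3.14, -0.0, 1.571]
contact_force: [0.4, 0.7, -2.8]
opening: 0.619
grasp_force: 31.8
clock: 24.83
eef_pos: [572.6, -26.2, 103.2]
tcp_rot: [3.14, 0.0, 1.572]
contact_force: [-0.3, -0.2, -1.3]
opening: 0.624
grasp_force: 32.3
clock: 25.5
eef_pos: [516.8, -206.0, 102.5]
tcp_rot: [-3.141, -0.0, 1.571]
contact_force: [0.1, 0.2, -2.6]
opening: 0.618
grasp_force: 32.3
clock: 25.83
eef_pos: [517.9, -203.7, 86.5]
tcp_rot: [-3.14, -0.001, 1.571]
contact_force: [0.1, 0.2, -2.1]
opening: 0.617
grasp_force: 32.2
```

```bash
python3 -m inch '[[0,0,0,-0.03,0.02,0.8,1],[0,0,0,0,0,0.6,1],[0,0,0,0,0,0.3,1],[0,0,0,0,0,0.06,1],[0,0,0,0,0,0,1],[0,0,0,0,0,0,1]]'; python3 -m inch '[[0,0,0,0,0,0.02,0.22],[0,0,0,0,0,0,0.22],[0,0,0,0,0,0,0.22],[0,0,0,0,0,-0.8,0.22],[0,0,0,0,0,-0.8,0.22],[0,0,0,0,0,-0.9,0.22],[0,0,0,0,0,-0.9,0.22],[0,0,0,0,0,-0.4,0.22]]'; python3 s.py scene scene2.png; python3 s.py side
```

```text
clock: 26.33
eef_pos: [519.5, -205.1, 43.6]
tcp_rot: [3.141, 0.0, 1.571]
contact_force: [0.4, 0.5, -2.1]
opening: 0.619
grasp_force: 32.2
clock: 27.0
eef_pos: [520.3, -205.8, 140.5]
tcp_rot: [3.138, 0.001, 1.571]
contact_force: [1.1, -1.0, 0.4]
opening: 0.779
grasp_force: 0.0
tin40 mid [ 520.4 -204.9] size [55. 53.] z 40.0 tray [37.  98.7] [229, 217, 24, 20, 375]
tin40 mid [ 508.  -334.7] size [53. 52.] z 40.1 tray [ 36.  -31.7] [169, 229, 25, 21, 398]
tin40 mid [ 501.9 -403.5] size [53. 53.] z 40.1 tray [  35.9 -100.8] [135, 235, 27, 22, 423]
cap mid [458.7 -54.6] size [23. 21.] z 124.4 tray [-37.6 243.1] [290, 162, 10, 9, 69]
tin40 mid [ 505.1 -366.7] size [ 58. 125.] z 39.7 tray [ 35.9 -63.8] [379, 138, 27, 24, 283]
tin40 mid [ 519.5 -201.7] size [53. 58.] z 39.6 tray [ 35.9 101.8] [362, 174, 23, 14, 242]
cap mid [457.8 -51. ] size [20. 25.] z 124.4 tray [-38.8 246.6] [383, 186, 10, 8, 70]
```

View pics/scene2.png

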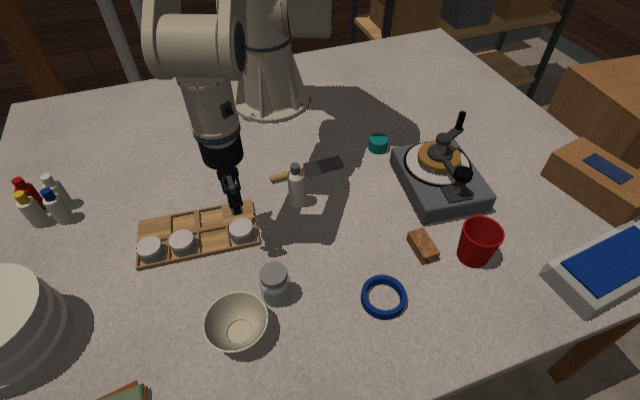

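Scene view: the three tins sit in tray pockets at (150,250), (181,242) and (240,231). No other plain tins are on the bench, and the bystanders are untouched. Next is the bottle at (297,187).

```bash
python3 -m inch '[[0,0,0,0,0,-0.8,0.22],[0,0,0,0.5,-0.2,-0.5,0.22],[0,0,0,0.8,-0.4,0,0.22],[0,0,0,0.8,-0.4,0,0.22],[0,0,0,0.8,-0.4,0,0.22],[0,0,0,0.8,-0.4,0,0.22],[0,0,0,0.8,-0.4,0,0.22],[0,0,0,0.8,-0.2,0,0.22]]'; python3 -m inch '[[0,0,0,0.6,-0.06,0,0.22],[0,0,0,0,0,0,0.22],[0,0,0,0,0,0,0.22],[0,0,0,0,0,0,0.22]]';python3 s.py scene
```

```text
clock: 27.77
eef_pos: [456.9, -71.8, 168.5]
tcp_rot: [-3.139, -0.0, 1.57]
contact_force: [0.2, 0.2, -0.4]
opening: 0.782
grasp_force: 0.0
clock: 28.1
eef_pos: [457.5, -58.1, 169.4]
tcp_rot: [-3.141, 0.0, 1.571]
contact_force: [-0.2, 0.1, 0.7]
opening: 0.779
grasp_force: 0.0
tin40 mid [ 513.1 -201. ] size [55. 53.] z 40.1 tray [ 29.4 102. ] [230, 215, 25, 20, 371]
tin40 mid [ 508.5 -334.4] size [55. 52.] z 40.1 tray [ 36.4 -31.3] [169, 229, 25, 21, 409]
tin40 mid [ 501.6 -403.8] size [54. 53.] z 40.1 tray [  35.6 -101.1] [135, 235, 27, 22, 426]
cap mid [459.7 -55.2] size [21. 19.] z 123.7 tray [-36.5 242.6] [290, 163, 10, 8, 32]
```

```bash
python3 -m inch '[[0,0,0,0.18,0.05,0,0.22],[0,0,0,0,0,0.4,0.22],[0,0,0,0,0,0.8,0.22],[0,0,0,0,0,0.8,0.22],[0,0,0,0,0,0.8,0.22],[0,0,0,0,0,0.5,0.22],[0,0,0,0,0,0.1,0.22],[0,0,0,0,0,0,0.22]]'; python3 -m inch '[[0,0,0,0,0,0,1],[0,0,0,0,0,0,1],[0,0,0,0,0,0,1],[0,0,0,0,0,0,1],[0,0,0,0,0,0,1],[0,0,0,0,0,0,1]]' 30
```

```text
clock: 28.82
eef_pos: [458.0, -53.4, 83.9]
tcp_rot: [-3.139, -0.0, 1.57]
contact_force: [0.7, 0.5, 0.7]
opening: 0.778
grasp_force: 0.0
clock: 29.32
eef_pos: [459.4, -53.3, 85.8]
tcp_rot: [3.14, 0.0, 1.571]
contact_force: [-1.0, -0.7, 7.0]
opening: 0.461
grasp_force: 30.4
```

```bash
python3 -m inch '[[0,0,0,0,0,-0.3,1],[0,0,0,0,0,-0.7,1],[0,0,0,0,0,-0.7,1],[0,0,0,-0.4,0,-0.4,1],[0,0,0,-0.7,0,0,1],[0,0,0,-0.8,-0.1,0,1],[0,0,0,-0.8,-0.1,0,1],[0,0,0,-0.8,-0.1,0,1]]'; python3 -m inch '[[0,0,0,-0.8,-0.1,0,1],[0,0,0,-0.8,-0.1,0,1],[0,0,0,-0.8,-0.1,0,1],[0,0,0,-0.8,-0.06,0,1],[0,0,0,-0.8,0,0,1],[0,0,0,-0.8,0,0,1],[0,0,0,0,0,0,1],[0,0,0,0,0,0,1]]'; python3 s.py scene;python3 s.py side
```

```text
clock: 29.98
eef_pos: [451.0, -142.1, 137.9]
tcp_rot: [3.141, 0.0, 1.571]
contact_force: [0.3, 0.8, -1.8]
opening: 0.459
grasp_force: 30.7
clock: 30.65
eef_pos: [441.9, -261.9, 137.6]
tcp_rot: [3.142, 0.0, 1.569]
contact_force: [0.3, -0.1, -1.4]
opening: 0.46
grasp_force: 30.7
tin40 mid [ 513.1 -200.9] size [54. 53.] z 40.2 tray [ 29.4 102. ] [230, 215, 24, 20, 364]
tin40 mid [ 508.5 -334.6] size [54. 52.] z 40.1 tray [ 36.5 -31.6] [169, 229, 25, 22, 401]
tin40 mid [ 501.7 -403.9] size [55. 53.] z 40.0 tray [  35.7 -101.2] [135, 235, 27, 22, 430]
cap mid [ 458.8 -262.9] size [35. 39.] z 125.8 tray [-19.3  35.6] [192, 181, 19, 13, 74]
tin40 mid [ 504.1 -398.2] size [48. 51.] z 39.6 tray [ 37.6 -95.2] [386, 138, 18, 11, 130]
tin40 mid [ 507.9 -332.7] size [52. 56.] z 39.8 tray [ 35.7 -29.7] [379, 149, 20, 13, 197]
tin40 mid [ 512.9 -197.4] size [54. 54.] z 39.7 tray [ 28.9 105.5] [364, 176, 23, 14, 247]
cap mid [ 442.1 -249.9] size [66. 21.] z 126.0 tray [-37.   47.1] [398, 139, 29, 10, 135]
```

```bash
python3 -m inch '[[0,0,0,-0.07,0.03,0.3,1],[0,0,0,0,0,0.6,1],[0,0,0,0,0,0.5,1],[0,0,0,0,0,0.2,1],[0,0,0,0,0,0.15,1],[0,0,0,0,0,0.05,1],[0,0,0,0,0,0,1],[0,0,0,0,0,0,1]]'; python3 -m inch '[[0,0,0,0,0,0.04,1],[0,0,0,0,0,0,1],[0,0,0,0,0,0,1]]'
```

```text
clock: 31.42
eef_pos: [443.4, -262.5, 92.9]
tcp_rot: [3.141, 0.0, 1.571]
contact_force: [0.3, -0.3, -1.3]
opening: 0.458
grasp_force: 30.7
clock: 31.67
eef_pos: [443.2, -262.6, 91.8]
tcp_rot: [3.141, 0.0, 1.571]
contact_force: [1.0, 0.5, -1.6]
opening: 0.46
grasp_force: 30.7
```

```bash
python3 -m inch '[[0,0,0,-0.04,0,0.05,1],[0,0,0,0,0,0,1],[0,0,0,0,0,0,1]]'; python3 -m inch '[[0,0,0,0,0,0.05,1],[0,0,0,0,0,0,1],[0,0,0,0,0,0,1]]'
```

```text
clock: 31.92
eef_pos: [443.0, -263.6, 90.3]
tcp_rot: [-3.142, -0.0, 1.571]
contact_force: [-0.9, -0.3, -2.0]
opening: 0.457
grasp_force: 30.7
clock: 32.17
eef_pos: [443.1, -263.7, 89.8]
tcp_rot: [3.141, 0.0, 1.571]
contact_force: [-3.2, 1.4, 9.3]
opening: 0.461
grasp_force: 31.9
```

Contact with the floor at 89.8, as expected. Release and retreat, then check.

```bash
python3 -m inch '[[0,0,0,0,0,-0.02,0.22],[0,0,0,0,0,0,0.22],[0,0,0,0,0,0,0.22],[0,0,0,0,0,-0.5,0.22],[0,0,0,0,0,-0.9,0.22],[0,0,0,0,0,-0.9,0.22],[0,0,0,0,0,-0.9,0.22],[0,0,0,0,0,-0.9,0.22]]'; python3 -m inch '[[0,0,0,0.8,0,-0.5,0.22],[0,0,0,0.9,0.3,0,0.22],[0,0,0,0.9,0.3,0,0.22],[0,0,0,0.9,0.3,0,0.22],[0,0,0,0.9,0.3,0,0.22],[0,0,0,0.9,0.3,0,0.22],[0,0,0,0,0,0,0.22],[0,0,0,0,0,0,0.22]]'; python3 s.py scene scene3.png;python3 s.py side; python3 m.py
```

```text
clock: 32.83
eef_pos: [442.9, -263.4, 192.9]
tcp_rot: [-3.141, -0.0, 1.571]
contact_force: [-0.4, -0.0, -0.2]
opening: 0.778
grasp_force: 0.0
clock: 33.5
eef_pos: [480.7, -130.2, 204.4]
tcp_rot: [-3.141, 0.0, 1.573]
contact_force: [0.0, 0.6, 0.8]
opening: 0.78
grasp_force: 0.0
tin40 mid [ 452.3 -264.1] size [22. 39.] z 40.6 tray [-25.7  33.8] [200, 206, 18, 11, 65]
tin40 mid [ 513.  -200.9] size [55. 53.] z 40.0 tray [ 29.3 102. ] [230, 215, 24, 20, 368]
tin40 mid [ 509.1 -334.2] size [53. 52.] z 40.0 tray [ 37.  -31.1] [169, 229, 25, 21, 407]
tin40 mid [ 500.9 -403.6] size [56. 53.] z 40.1 tray [  34.9 -100.9] [135, 235, 27, 22, 423]
cap mid [ 442.9 -264.5] size [22. 21.] z 128.1 tray [-35.   32.6] [195, 178, 11, 11, 93]
tin40 mid [ 502.2 -400.3] size [53. 54.] z 39.5 tray [ 36.  -97.6] [386, 138, 20, 11, 154]
tin40 mid [ 507.5 -332.4] size [52. 55.] z 39.5 tray [ 35.3 -29.4] [379, 149, 21, 13, 195]
tin40 mid [ 513.1 -198.7] size [52. 54.] z 39.5 tray [ 29.3 104.3] [364, 176, 23, 14, 249]
cap mid [ 442.  -262.7] size [19. 24.] z 126.8 tray [-36.   34.3] [408, 138, 9, 9, 62]
knob (279, array([131.7, 132.6, 133.6, 134.7]))
sleeve (2031, array([ 89.6,  91.1,  98.9, 101.5]))
peg? 88 [481. 358. 184.]
```

View pics/scene3.png

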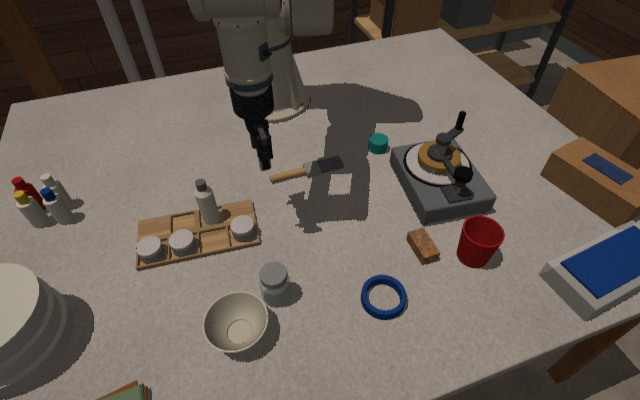

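Scene view: the bottle stands at (207,203) and the tins lie flat at (150,250), (181,242) and (243,229). Last check is the height of the brass pixels, then hand in.

```bash
python3 - <<'E'
from h import *
for n in("scene","side"):
    f=grab_frame(n);W=cloud(f);p=f["pixels"].astype(int)
    k=(p[...,0]-p[...,2]>50)&(np.hypot(W[...,0]-506,W[...,1]-302)<54)&(W[...,2]>80)
    z=W[k][:,2]; print(n,len(z),np.round(np.percentile(z,[10,50,90]),1))
    ok=np.percentile(z,50)<93.5
if ok: print(r.sign_off())
E
```

```text
scene 419 [89.2 90.9 92.5]
side 1119 [89.1 90.7 92. ]
the job is handed in; nothing more can be done
None
```

The job is handed in: the knob is down and the sleeve in mesh (about 91 mm). All three tins present lie flat in tin pockets, and the one bottle present stands upright in a bottle pocket. No bystander visibly moved; I don't have the judge's verdict.

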